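# Snap a filter housing shut in the hand squeezer

### The arm

A 6-joint arm with a two-finger parallel gripper is mounted at the origin on the work surface. World frame = base frame: x ahead of the robot, y to its left, z up, the work surface at z = 0. Lengths are in m, angles in rad, forces in N, time in s.
With the tool pointing down it reaches from about 0.375 to 0.975 m from the base axis. Payload 3.8 kg.
Tool frame: the origin (TCP) lies on the centre line of the jaws, within the pads' length; the fingertips stand 14 mm ahead of it and the grasp point (between the pads) lies 5 mm behind it; z points along the fingers, y is the line along which they close (so a half turn about z gives the same grasp; the last joint's range is limited). The gripper opens to 88 mm and grips with 3 to 60 N. Pads are 18 mm wide; open, the fingers measure 123 mm over their backs; the gripper's body (75 mm by 187 mm) begins 45 mm behind the grasp point.
Start: joints at [1.215, 0.264, 1.604, -0, 1.274, -0.037], TCP at [0.212, 0.641, 0.253] pointing down, gripper open.
Joint ranges: [-2.63, 2.63], [-0.94, 2.18], [0.31, 2.57], [-1.31, 4.45], [0, 2.66], [-2.55, 2.55]. Speed limits (rad/s): [2.57, 2.57, 3.14, 3.14, 3.14, 3.14].

### API

Orientations are given as a rotation vector (axis times angle).
In Python, from plant import r gives the robot as it stands.
- The arm moves only by the shell command python3 -m crank 'ROWS'. ROWS is a JSON object of lists of equal length, an entry for each row: "rotation": the turn, a rotation vector about the tool's x, y, z in degrees, a list of three; "slide": the shift along the tool's x, y, z in mm, a list of three; "fingers": the closure in counts, from 0 (fully open) to 255 (shut). In form: {"rotation": [[wx, wy, wz], ...], "slide": [[dx, dy, dz], ...], "fingers": [fingers, ...]}. A call has 1 to 20 rows; each row shifts and turns the commanded pose from where the row before left it, along the tool's axes as they then stand; what a row does not reach is not made up. A row lasts 1/8 s, in which the tool goes at most 62.5 mm and 10.7 degrees, less where a joint would pass 70% of its speed; a pose out of reach is approached as far as the arm can. A call with a gripper value outside its range is refused whole. The fingers move at their own pace and stop on an object; the grip force is fixed at half the most. Time passes only in rows, so rows that do not move let the fingers close. It gives the time, the measured TCP pose, the force, the opening and the grip force at its end, in the units of the state.
- r.get_obs(): the state, without advancing time (a new reading comes with each control period).
- r.read_camera(name): name is "side" or "top" or "wrist"; returns a dict with "pixels" (420x560x3 uint8, red, green, blue), "z_map" (420x560 float32, m along the optical axis (not along the pixel's ray), 0 where there is no reading), "fovy" (degrees; the focal length in pixels is half the picture's height over the tangent of half this angle, whatever the lens; pixels are square), "cx", "cy" (the principal point, pixels), "origin" and "orientation" of the camera in the world; the wrist camera has in their place "tool_from_camera" (4x4, takes a point from camera to tool coordinates, whose origin is the TCP and whose axes are the flange's). Camera axes: x right, y down, z forward; pixel columns grow to the right and rows downward; lengths in m; the calibration is good to about 2 mm. A picture is of the moment at which its call begins: read the wrist's pose just before it.
- r.sign_off(): hands the job in; it is judged then, once.
The state is a dict: "t": time; "q": joint angles; "qvel": joint speeds; "tau": joint torques, N m; "ee_pos": TCP position; "ee_rot": TCP orientation; "contact_force": force on the tool from outside, world axes, zero at the start; "torque": the same for the moment, N m; "gripper_width": finger opening in m; "gripper_force": force on a finger pad.
Only numpy, scipy, OpenCV 4.12 (cv2) and the standard library are available. Lean on these libraries where they do the work, as an engineer would, in place of code of your own. Each camera call takes 0.05 s, during which the arm holds its last target. There are 200 camera calls.

### The job

One filter housing in the steel tray still has its cap standing off. Stand it upright in the nest of the hand squeezer, between the jaws and with its cap towards either jaw, let go of it, then close the two handles together: resistance climbs, gives as the cap snaps past its catch, and climbs again as the cap bottoms. Hold it pressed firmly home for about a second so that the seal seats, without crushing the thin plastic; then release the handles so that they spring open, leave the closed housing standing in the nest, and leave everything else alone.

Things in the scene. Friction and masses are not known exactly. Their poses are not given: they have to be found in the camera images.
- housing: The housing to close: clear block 22 (x) x 22 (y) x 30 mm high with a port 7 mm dia., 8 mm tall on top; 32 g. Origin: underside centre of the block. Its cap, a plate 6 mm thick, 18 wide, 22 high, stands on the +x end at x = 18 to 24 mm (7 mm gap); shut, x = 11 to 17. Overall 35 mm open, 28 shut. Stands on its underside; grip the block across y (22 mm). The catch gives at 20 to 25 N along x.
- housing_mid (a point): Point on the housing's underside plane at its x = +6.5 mm: the middle of its overall length while the cap is open.
- cap (a joint): Travel of the cap towards the block, m: 0 = standing off, 0.007 = fully home. Resistance (N at the jaws): climbs to 20 to 25 near 0.003, falls to almost nothing by 0.0065, then rises steeply once home; the cap then stays home. Let go before about 0.006 it springs back.
- press: Hand squeezer bolted to the bench: alloy base 145 x 104 x 12 mm, two steel handles hinged on two upright pins under a link plate (top 51 mm high, at x = 43 to 67 mm). Origin: bench level under the nest. +x towards the pins, handles point to -x, jaws close along y, pins at x = 55, y = +-30. Handle bars 14 mm high, mid-height 36 mm, 50 mm between them beside the nest.
- nest (a point): Centre of the nest floor, 20 mm above the bench; axes as the press. Floor 37 (x) x 40 mm (y), open along y, between 3 mm high lips 31 mm apart along x. The housing stands with its x along y, either way round. Left jaw flat, right a ball foot, both 16 mm above the floor; open, they stand 21.5 mm (left) and 20.5 to 22.5 (right: its screw is set anew each time, unmeasured) from the centre.
- handle_left (a joint): Angle of the +y handle, rad: 0 = open (a spring returns it), grows as it closes, up to 0.19; the housing is shut at about 0.12 to 0.15 depending on the screw. Jaw contact is 55 mm from the pin, the grip 155 mm, so jaw force is about 2.8 x (force of each finger on its handle minus 2 N of spring).
- handle_right (a joint): The same for the -y handle; it carries the adjusting screw. The two handles swing independently.
- handle_left_grip (a point): Middle of the black grip of the +y handle, 36 mm above the bench. The grip is 72 mm long, 8 mm thick (y), 18 mm high; nothing is beneath it. Open, the two grips measure about 68 mm over their outer faces here; shut on the housing about 18 to 29 mm. At the jaws under 18 N leaves the seal unseated, over 40 N crushes the housing.
- handle_right_grip (a point): The same point on the -y handle. Squeeze from above with one finger outside each grip; a force of 10 to 14 N of each finger on its grip once the cap has bottomed is right; that force grows by about 3 to 5 N per mm of finger closing. The peak before the catch gives is felt as 8 to 12 N, after it 2 to 3 N.
- tray: Low steel tray 150 (x) x 250 (y) mm, floor 2.5 mm, rim 9 mm high; origin under its centre. Three housings stand in it in a row along y about 75 mm apart, in any order.
- finished_housing: Bystander in the tray: the same housing already shut, 28 mm long.
- bare_body: Bystander in the tray: a block with no cap, 22 mm long.
- tweezers: Bystander: steel tweezers 125 mm long lying on the bench at the left.
- screwdriver: Bystander: small screwdriver 160 mm long lying on the bench at the right.
- vial: Bystander: small glass vial 24 mm dia., 45 mm tall at the left.
- alcohol_bottle: Bystander: plastic bottle 52 mm dia., 120 mm tall at the right.
- dish: Bystander: glass dish 64 mm dia. at the right.

How it is judged:
By the outcome, as a careful person would: the job done as asked, in the order asked, and still so for the second after the job is handed in, with the robot touching nothing.
It also fails if it takes over 69 s, if anything falls off the work surface, if the arm or the gripper's body presses on something with over 40 N, if the wrist force passes 120 N, or if a joint passes its speed limit or range.

## Working session

There is one attempt and no reset: what is moved stays moved. The work goes in short steps, Python scripts to look and compute and a shell command to move; the robot and the scene stay as the last step left them, time stands still between calls to the robot, and variables do not carry over. Pictures are saved under pics/ and viewed, at most 13 in all, crops included, and the job is handed in when it is done.

```bash
mkdir -p pics
cat > h.py <<'E'
import numpy as np, cv2
from scipy.spatial.transform import Rotation as R
from plant import r
def cam(n):
    o=r.get_obs(); c=r.read_camera(n)
    H,W=c['pixels'].shape[:2]; c['f']=H/2/np.tan(np.radians(c['fovy'])/2)
    if n=='wrist':
        T=np.eye(4);T[:3,:3]=R.from_rotvec(o['ee_rot']).as_matrix();T[:3,3]=o['ee_pos']
        T=T@np.array(c['tool_from_camera']); c['R']=T[:3,:3];c['o']=T[:3,3]
    else:
        q=np.array(c['orientation'],float); c['o']=np.array(c['origin'])
        c['R']=q if q.shape==(3,3) else (R.from_rotvec(q).as_matrix() if q.size==3 else None)
    return c
def ray(c,u,v): return c['R']@np.array([(u-c['cx'])/c['f'],(v-c['cy'])/c['f'],1])
def atz(c,u,v,z):
    d=ray(c,u,v); return c['o']+d*(z-c['o'][2])/d[2]
def pt(c,u,v): return c['o']+ray(c,u,v)*c['z_map'][int(v),int(u)]
def proj(c,p):
    k=c['R'].T@(np.array(p)-c['o']); return c['cx']+c['f']*k[0]/k[2],c['cy']+c['f']*k[1]/k[2]
def cloud(c):
    v,u=np.mgrid[:420,:560]; z=c['z_map']
    k=np.stack([(u-c['cx'])/c['f']*z,(v-c['cy'])/c['f']*z,z],-1)
    return k@c['R'].T+c['o']
def save(c,n): cv2.imwrite('pics/'+n,c['pixels'][:,:,::-1])
E
python3 - <<'E'
from h import *
for n in('top','side','wrist'):
    c=cam(n); save(c,n+'1.png'); print(n,c['o'],c['R'].round(3).tolist(),c['f'],c['cx'],c['cy'])
print(r.get_obs())
a=[cv2.imread(f'pics/{n}1.png') for n in('top','side')]
cv2.imwrite('pics/a.png',cv2.resize(np.vstack(a),(400*560//420*1,800))) if 0 else None
E
```

```text
top [ 0.37476323 -0.02707539  1.26660242] [[0.013, -0.989, 0.15], [-1.0, -0.012, 0.008], [-0.006, -0.151, -0.989]] 473.8616982772467 276.7626261012839 209.59148598489367
side [0.45595631 0.94787612 0.79208021] [[-0.996, -0.036, 0.08], [-0.086, 0.603, -0.793], [-0.02, -0.797, -0.604]] 527.4766778428778 281.15805759008447 200.3007637749002
wrist [0.13889523 0.66463797 0.38400905] [[0.313, 0.908, 0.278], [0.95, -0.299, -0.094], [-0.002, 0.293, -0.956]] 331.3758789723803 276.7458588517866 216.2634806086975
{'t': 0.15, 'q': array([ 1.21507727e+00,  2.64540379e-01,  1.60505886e+00,  1.62160454e-05,
        1.27372767e+00, -3.69024052e-02]), 'qvel': array([ 0.00117578, -0.00021611, -0.00455041,  0.00068594, -0.00151251,
       -0.0017962 ]), 'tau': array([ 6.48880614e-04, -5.02841556e+01, -3.57474232e+01,  7.30439904e-02,
        2.49140040e-02, -8.57265286e-05]), 'ee_pos': array([0.21138571, 0.6404823 , 0.25170157]), 'ee_rot': array([-4.98628852e-01, -3.10141028e+00,  2.66678302e-03]), 'contact_force': array([-0.14776448,  0.31978905,  0.33473434]), 'torque': array([-0.03088553, -0.00316248, -0.00312794]), 'gripper_force': 0.0, 'gripper_width': 0.08797243786259551}
```

View pics/top1.png

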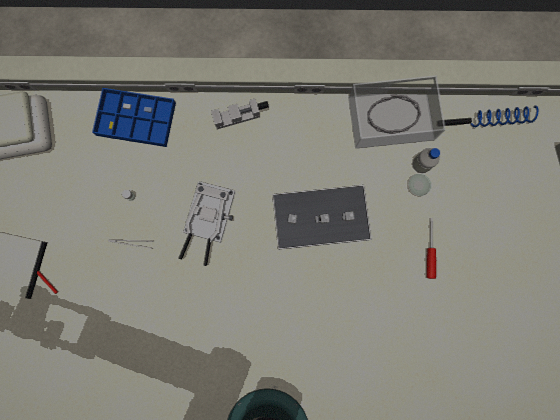

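The top view shows the press near (208,215) with its grips toward the robot (184,247; 208,252). The tray is at (322,217), with housings at (293,218), (322,218) and (349,215). I'll enlarge this.

Run:
```python
from h import *
c=cam('top')
a=c['pixels'][175:270,175:260][:,:,::-1]; b=c['pixels'][195:240,275:370][:,:,::-1]
A=cv2.resize(a,None,fx=6,fy=6,interpolation=2)[:570,:]; B=cv2.resize(b,None,fx=6,fy=6,interpolation=2)
im=np.zeros((600,800,3),np.uint8)
A=cv2.resize(a,(85*4,95*4),interpolation=2); B=cv2.resize(b,(95*4,45*4),interpolation=2)
im[:380,:340]=A; im[:180,400:780]=B
s=cam('side'); save(s,'s2.png')
def p2(p): return proj(s,p)
q=atz(c,322,217,.02); print('tray',q,p2(q)); 
for uv in((293,218),(322,217),(349,215)): print(atz(c,*uv,.0325),p2(atz(c,*uv,.0325)), pt(c,*uv))
u,v=map(int,p2(q)); b=s['pixels'][v-35:v+35,u-65:u+65][:,:,::-1]
im[400:400+200,400:400+371]=cv2.resize(b,(371,200),interpolation=2)
print('side crop',u-65,v-35)
q=atz(c,208,215,.04);print('press',q)
cv2.imwrite('pics/crop.png',im)
```

```text
tray [ 0.54598314 -0.13685653  0.02      ] (np.float64(288.4635446219651), np.float64(183.38404985435272))
[ 0.54070406 -0.05962768  0.0325    ] (np.float64(288.19456815882324), np.float64(197.82413218886677)) [ 0.539589   -0.05940894  0.04079268]
[ 0.54426628 -0.13575572  0.0325    ] (np.float64(289.05581491121046), np.float64(179.6001352045493)) [ 0.54416631 -0.13569163  0.03322785]
[ 0.55041775 -0.20665139  0.0325    ] (np.float64(288.71079447724264), np.float64(164.03419563884947)) [ 0.54897281 -0.20517419  0.04265179]
side crop 223 148
press [0.5449489  0.16295913 0.04      ]
```

View pics/crop.png

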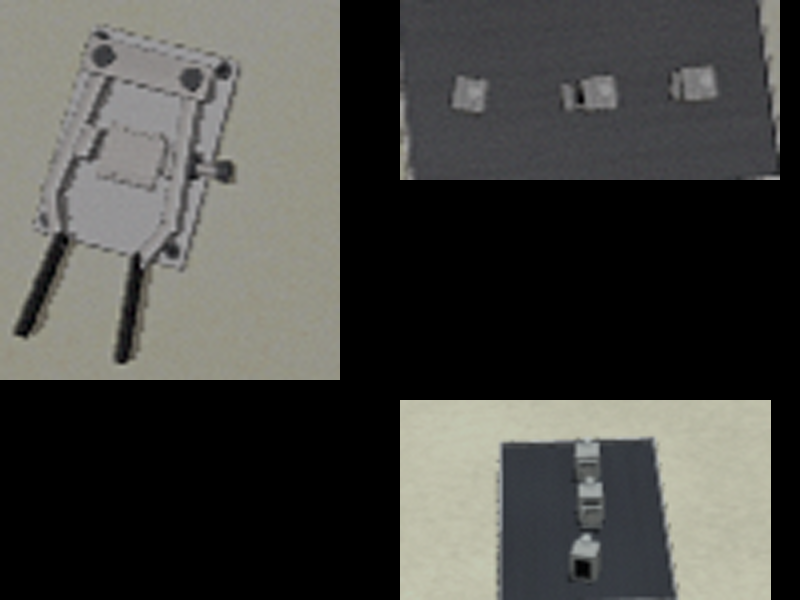

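The middle housing in the tray has the gap, and its cap points toward world +y. The press yaw is about -16°. I'm moving over the housing for a close look.

```bash
python3 -m crank '{"rotation":[[0,0,0],[0,0,0],[0,0,0],[0,0,0],[0,0,0],[0,0,0],[0,0,0],[0,0,0],[0,0,0],[0,0,0],[0,0,0],[0,0,0],[0,0,0],[0,0,0],[0,0,0],[0,0,0]],"slide":[[-35,-39.5,5.7],[-35,-39.5,5.7],[-35,-39.5,5.7],[-35,-39.5,5.7],[-35,-39.5,5.7],[-35,-39.5,5.7],[-35,-39.5,5.7],[-35,-39.5,5.7],[-35,-39.5,5.7],[-35,-39.5,5.7],[-35,-39.5,5.7],[-35,-39.5,5.7],[-35,-39.5,5.7],[-35,-39.5,5.7],[-35,-39.5,5.7],[-35,-39.5,5.7]],"fingers":[0,0,0,0,0,0,0,0,0,0,0,0,0,0,0,0]}'
python3 -m crank '{"rotation":[[0,0,9.2],[0,0,9.2],[0,0,9.2],[0,0,9.2],[0,0,9.2],[0,0,9.2],[0,0,9],[0,0,0]],"slide":[[0,0,0],[0,0,0],[0,0,0],[0,0,0],[0,0,0],[0,0,0],[0,0,0],[0,0,0]],"fingers":[0,0,0,0,0,0,0,0]}'
python3 - <<'E'
from h import *
c=cam('wrist'); save(c,'w1.png'); np.savez('w1.npz',**{k:c[k] for k in('z_map','R','o','f','cx','cy')})
o=r.get_obs(); print(o['ee_pos'],R.from_rotvec(o['ee_rot']).as_matrix().round(4).tolist())
P=proj(c,[.544,-.136,.0325]); print(P)
u,v=map(int,P); print(u-70,v-52)
cv2.imwrite('pics/w1c.png',cv2.resize(c['pixels'][v-52:v+53,u-70:u+70][:,:,::-1],None,fx=5.5,fy=5.5,interpolation=2))
E
```

```text
t: 2.25
ee_pos: [0.5458, -0.1364, 0.1614]
ee_rot: [0.499, 3.101, 0.0]
contact_force: [0.0, -0.3, 0.3]
gripper_width: 0.0882
gripper_force: 0.0
t: 3.25
ee_pos: [0.5452, -0.1347, 0.1614]
ee_rot: [-2.069, -2.364, 0.0]
contact_force: [0.3, 0.0, 0.0]
gripper_width: 0.0884
gripper_force: 0.0
[ 0.54520101 -0.13469207  0.16147333] [[-0.1341, 0.991, -0.0001], [0.991, 0.1341, -0.0], [-0.0, -0.0001, -1.0]]
(np.float64(275.54808598299655), np.float64(212.83113822477907))
205 160
```

View pics/w1c.png

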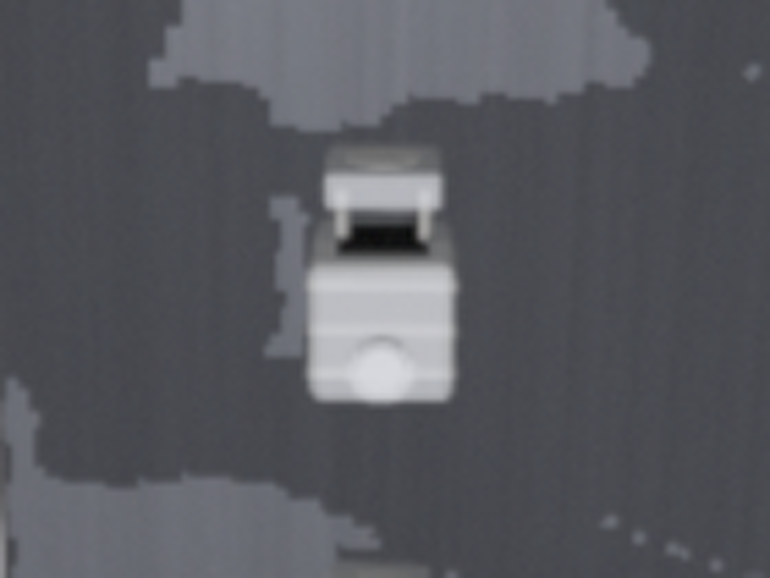

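The wrist crop shows the open housing with its cap toward the top. The block's top face runs from (308,265) to (456,402) in the crop, with the port at (381,372). It lines up with the tool.

Run:
```python
from h import *
c=dict(np.load('w1.npz')); f=lambda x,y:(205+x/5.5,160+y/5.5)
o=r.get_obs(); T=R.from_rotvec(o['ee_rot']).as_matrix(); e=o['ee_pos']
for xy in((308,265),(457,265),(309,402),(456,402),(325,175),(442,175)):
    z=.0325 if xy[1]>200 else .0245+.002; p=atz(c,*f(*xy),z); print(xy,p.round(4),(T.T@(p-e)*1000).round(1), pt(c,*[round(k) for k in f(xy[0]+(4 if xy[0]<380 else -4),xy[1]+4 if xy[1]<300 else xy[1]-5)]).round(4))
print(pt(c,*[round(k) for k in f(380,372)]), pt(c,*[round(k) for k in f(150,300)]))
# press in top cam, crop offset 175,175 scale 4
t=cam('top'); C=cloud(t)
g=lambda x,y:(175+x/4,175+y/4)
for n,xy,z in(('pinL',(103,55),.053),('pinR',(191,78),.053),('gLa',(64,236),.045),('gLb',(21,330),.045),('gRa',(136,255),.045),('gRb',(122,358),.045)): print(n,atz(t,*g(*xy),z).round(4))
# other view of the housing from the top cam: port/block
```

```text
(308, 265) [ 0.5317 -0.1336  0.0325] [  2.9 -13.3 129. ] [ 0.5326 -0.1346  0.0314]
(457, 265) [ 0.5537 -0.1307  0.0325] [  2.8   8.9 129. ] [ 0.5531 -0.1324  0.0291]
(309, 402) [ 0.5344 -0.1552  0.0325] [-18.8 -13.4 129. ] [ 0.535  -0.1542  0.0323]
(456, 402) [ 0.5566 -0.1522  0.0325] [-18.9   9.  129. ] [ 0.5582 -0.162   0.0022]
(325, 175) [ 0.5325 -0.1211  0.0265] [ 15.2 -10.8 135. ] [ 0.5333 -0.1213  0.0296]
(442, 175) [ 0.5499 -0.1188  0.0265] [ 15.2   6.8 135. ] [ 0.551  -0.125   0.0035]
[ 0.54412332 -0.14615404  0.04150751] [ 0.50568429 -0.1521821   0.00248393]
pinL [0.6121 0.1823 0.053 ]
pinR [0.5975 0.1244 0.053 ]
gLa [0.494  0.2045 0.045 ]
gLb [0.4331 0.2298 0.045 ]
gRa [0.4823 0.1574 0.045 ]
gRb [0.416  0.1642 0.045 ]
```

```bash
python3 -m crank '{"rotation":[[0,0,0],[0,0,0],[0,0,0],[0,0,0],[0,0,0],[0,0,0],[0,0,0],[0,0,0]],"slide":[[-8,-2.2,0],[0,0,40],[0,0,40],[0,0,30],[0,0,20],[0,0,9],[0,0,0],[0,0,0]],"fingers":[100,100,100,100,100,100,100,100]}'
python3 - <<'E'
from h import *
c=cam('wrist'); save(c,'w2.png'); print(r.get_obs()['ee_pos'])
E
```

```text
t: 4.35
ee_pos: [0.545, -0.1433, 0.0235]
ee_rot: [2.069, 2.362, 0.001]
contact_force: [0.4, 0.3, 0.1]
gripper_width: 0.0533
gripper_force: 0.0
[ 0.54514453 -0.14330419  0.02371701]
```

View pics/w2.png

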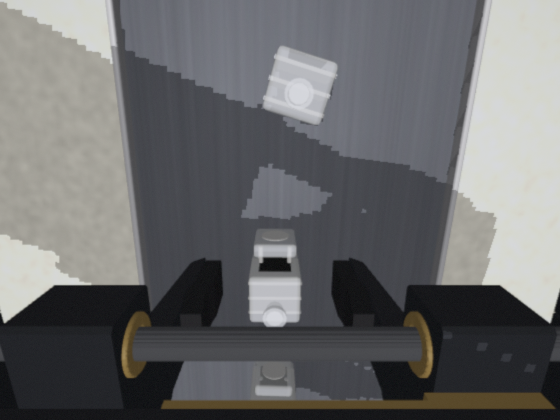

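The housing, at (275,280), sits between the fingertips at (215,280) and (340,280). I'll close, lift, and go towards the press.

```bash
python3 -m crank '{"rotation":[[0,0,0],[0,0,0],[0,0,0],[0,0,0],[0,0,0],[0,0,0],[0,0,0],[0,0,0],[0,0,0],[0,0,0]],"slide":[[0,0,0],[0,0,0],[0,0,0],[0,0,0],[0,0,-10],[0,0,-30],[0,0,-40],[0,0,-40],[0,0,-40],[0,0,0]],"fingers":[190,220,220,220,220,220,220,220,220,220]}'
python3 - <<'E'
from h import *
o=r.get_obs(); T=R.from_rotvec(o['ee_rot']).as_matrix()
m=np.array([.6048,.1534,.053]); 
for a in(-14.1,-16):
    a=np.radians(a); n=m-.055*np.array([np.cos(a),np.sin(a),0]); print(n)
print((T.T@(np.array([.551,.1680,.2])-o['ee_pos'])*1000),np.degrees(np.arctan2(T[1,1],T[0,1])))
E
```

```text
t: 5.65
ee_pos: [0.5469, -0.1438, 0.1874]
ee_rot: [2.065, 2.357, 0.006]
contact_force: [-0.7, -0.4, -0.3]
gripper_width: 0.0217
gripper_force: 30.0
[0.55145704 0.16679883 0.053     ]
[0.55193061 0.16856005 0.053     ]
[308.47786041  45.02456441 -13.38600289] 7.5365879201314145
```

```bash
python3 -m crank '{"rotation":[[0,0,0],[0,0,0],[0,0,0],[0,0,0],[0,0,0],[0,0,0],[0,0,7.5],[0,0,7.5],[0,0,7.5],[0,0,0],[0,0,0]],"slide":[[42,3.7,-3],[42,3.7,-3],[42,3.7,-3],[42,3.7,-3],[42,3.7,0],[42,3.7,0],[0,0,0],[0,0,0],[0,0,0],[0,0,0],[0,0,0]],"fingers":[220,220,220,220,220,220,220,220,220,220,220]}'
python3 - <<'E'
from h import *
c=cam('wrist'); save(c,'w3.png'); np.savez('w3.npz',**{k:c[k] for k in('z_map','R','o','f','cx','cy')})
P=proj(c,[.5517,.1677,.04]); print(P,r.get_obs()['ee_rot'])
cv2.imwrite('pics/w3c.png',cv2.resize(c['pixels'][0:300,80:480][:,:,::-1],None,fx=2,fy=2,interpolation=2))
E
```

```text
t: 7.02
ee_pos: [0.5326, 0.1097, 0.1937]
ee_rot: [-2.489, -1.915, 0.002]
contact_force: [0.5, -0.4, 0.3]
gripper_width: 0.022
gripper_force: 30.0
(np.float64(281.79167200359575), np.float64(133.18732123418297)) [-2.48992732e+00 -1.91490680e+00  1.53513708e-03]
```

View pics/w3c.png

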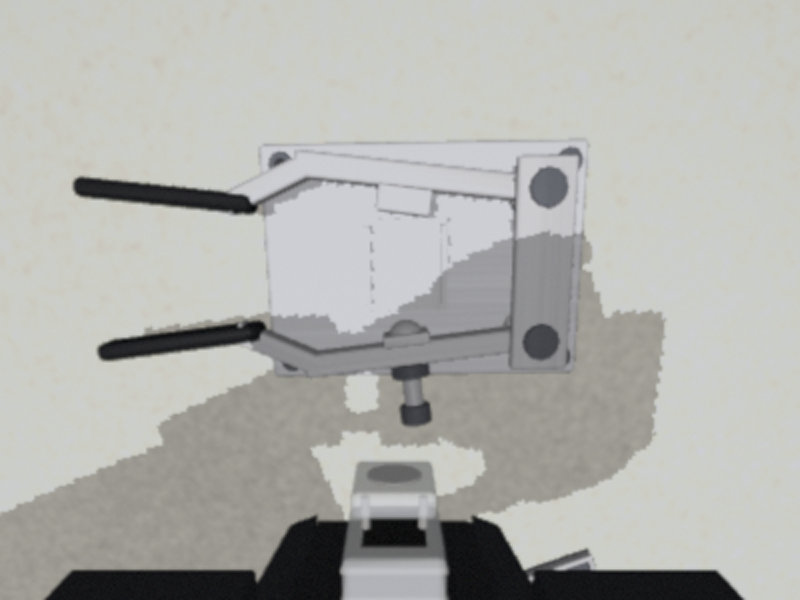

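The crop shows the press: pin heads at (549,187) and (541,342), left jaw at (405,205), ball foot at (405,330), and lips at x=372 and 445. The base corners are at (262,146), (586,140), (573,372) and (275,375), and the grips run (80,186)-(250,205) and (105,352)-(260,330).

```bash
cat > m.py <<'E'
from h import *
from scipy.optimize import least_squares
def fit(c,f,obs):
    # obs: (xy, local xyz)
    def pr(p):
        a=p[2]; Rz=np.array([[np.cos(a),-np.sin(a),0],[np.sin(a),np.cos(a),0],[0,0,1]])
        return np.concatenate([np.array(proj(c,Rz@np.array(l)+[p[0],p[1],p[3]]))-f(*xy) for xy,l in obs])
    s=least_squares(pr,[.5517,.1677,-.26,0]); return s.x,s.fun.round(1)
E
python3 - <<'E'
from m import *
c=dict(np.load('w3.npz')); f=lambda x,y:np.array((80+x/2,y/2))
for n,xy,z in(('pL',(549,187),.053),('pR',(541,342),.053),('b1',(262,146),.012),('b2',(586,140),.012),('b3',(573,372),.012),('b4',(275,375),.012),('lip1',(372,262),.023),('lip2',(445,262),.023)):
    u=f(*xy); d=pt(c,*u.round()); print(n,atz(c,*u,z).round(4),'depth',d.round(4))
B=[(atz(c,*f(*xy),.012)) for xy in((262,146),(586,140),(573,372),(275,375))]
print('base',np.mean(B,0),[np.linalg.norm(B[i]-B[i-1]).round(4) for i in range(4)])
print(fit(c,f,[((549,187),(.055,.03,.053)),((541,342),(.055,-.03,.053)),((262,262),(-.0725+.0,0,.012))][:2]+[((372,262),(-.0155,.003,.0225)),((445,262),(.0155,.003,.0225))]))
E
```

```text
pL [0.6136 0.1829 0.053 ] depth [0.6125 0.1826 0.0559]
pR [0.599  0.1244 0.053 ] depth [0.5981 0.1252 0.0559]
b1 [0.5047 0.2316 0.012 ] depth [0.5046 0.2316 0.0116]
b2 [0.6422 0.1977 0.012 ] depth [0.642  0.1976 0.0125]
b3 [0.6182 0.0974 0.012 ] depth [0.6199 0.0947 0.0018]
b4 [0.4788 0.1328 0.012 ] depth [0.4765 0.1303 0.0007]
lip1 [0.5386 0.1722 0.023 ] depth [0.5385 0.1721 0.02  ]
lip2 [0.5699 0.1639 0.023 ] depth [0.5695 0.164  0.0225]
base [0.56096497 0.16484513 0.012     ] [np.float64(0.1022), np.float64(0.1416), np.float64(0.1031), np.float64(0.1438)]
(array([ 0.55332167,  0.1655722 , -0.22919251, -0.00142757]), array([-0.2,  0.9,  1. ,  0.1,  0.4,  0. , -1.3, -1.1]))
```

```bash
python3 -m crank '{"rotation":[[0,0,0],[0,0,0],[0,0,-0.8],[0,0,0],[0,0,0],[0,0,0],[0,0,0]],"slide":[[26,2.3,0],[27.9,2.3,0],[0,0,0],[0,0,30],[0,0,35],[0,0,28],[0,0,0]],"fingers":[220,220,220,220,220,220,220]}'
python3 - <<'E'
from h import *
c=cam('wrist'); np.savez('w4.npz',**{k:c[k] for k in('z_map','R','o','f','cx','cy')})
s=cam('side'); o=r.get_obs(); T=R.from_rotvec(o['ee_rot']).as_matrix();print(o['ee_pos'],np.degrees(np.arctan2(T[1,1],T[0,1])))
u,v=map(int,proj(s,[.5526,.1674,.045])); print(u,v)
im=np.zeros((600,800,3),np.uint8)
im[:,:400]=cv2.resize(c['pixels'][100:400,180:380][:,:,::-1],(400,600),interpolation=2)
im[:400,400:]=cv2.resize(s['pixels'][v-60:v+40,u-50:u+50][:,:,::-1],(400,400),interpolation=2)
cv2.imwrite('pics/w4c.png',im)
E
```

```text
t: 7.95
ee_pos: [0.5487, 0.1593, 0.0987]
ee_rot: [-2.476, -1.93, 0.01]
contact_force: [-0.8, -0.6, -0.3]
gripper_width: 0.0216
gripper_force: 30.0
[0.55153478 0.1602077  0.10198992] -14.158165774071517
273 259
```

View pics/w4c.png

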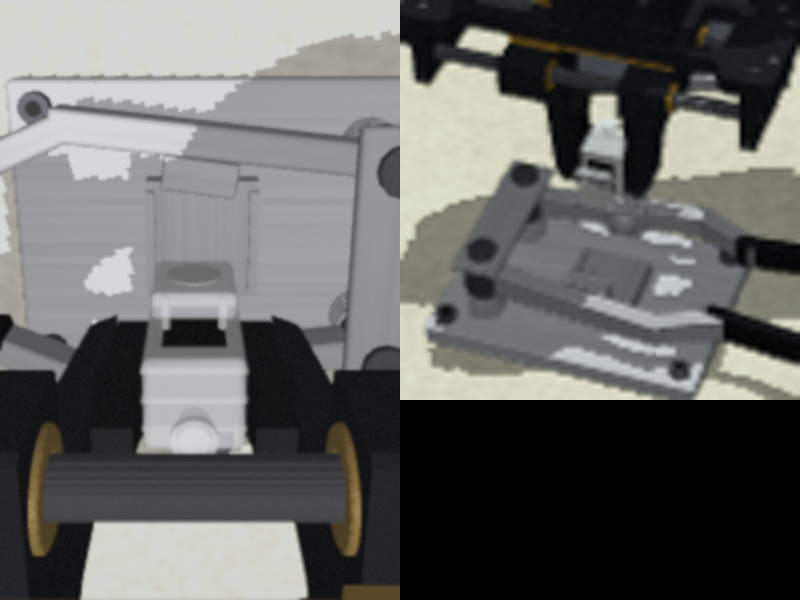

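The crop shows the housing held at x≈195 in front of the nest. The lips' inner edges are at x≈153 and 250, the nest's far end at y≈178, and the left jaw face at (163..240, y 192).

Run:
```python
from h import *
c=dict(np.load('w4.npz')); f=lambda x,y:np.array((180+x/2,100+y/2))
o=r.get_obs(); T=R.from_rotvec(o['ee_rot']).as_matrix(); e=o['ee_pos']
t=lambda p:(T.T@(p-e)*1000).round(1)
print(e)
for n,xy,z in(('lipL',(154,230),.023),('lipR',(248,230),.023),('farL',(147,180),.023),('farR',(258,180),.023),('jawL',(163,191),.031),('jawR',(238,197),.031),('blkL',(142,375),e[2]+.0088),('blkR',(248,375),e[2]+.0088),('capL',(153,292),e[2]+.0008),('capR',(236,292),e[2]+.0008)):
    print(n,t(atz(c,*f(*xy),z)),pt(c,*f(*xy).round()).round(4))
print('predict N',t(np.array([.5526,.1674,.02])))
```

```text
[0.55153478 0.1602077  0.10198992]
lipL [ 11.1 -16.3  79. ] [0.5381 0.1743 0.0206]
lipR [11.1 14.5 79. ] [0.5683 0.1677 0.0237]
farL [ 27.8 -18.3  79. ] [0.5405 0.191  0.0201]
farR [27.9 17.3 79. ] [0.5755 0.1802 0.0112]
jawL [ 26.2 -12.8  71. ] [0.5446 0.186  0.0209]
jawR [24.3 10.5 71. ] [0.5677 0.1789 0.0211]
blkL [  7.1 -13.4  -8.8] [0.5398 0.1691 0.1089]
blkR [ 7.1  8.2 -8.8] [0.561  0.1635 0.1084]
capL [ 22.  -11.4  -0.8] [0.5458 0.1848 0.1039]
capR [22.   5.9 -0.8] [0.5595 0.146  0.0204]
predict N [ 7.3 -0.7 82. ]
```

```bash
python3 -m crank '{"rotation":[[0,0,0],[0,0,0],[0,0,0]],"slide":[[1.5,1,15],[0,0,17],[0,0,0]],"fingers":[220,220,220]}'
python3 - <<'E'
from h import *
c=cam('wrist'); np.savez('w5.npz',**{k:c[k] for k in('z_map','R','o','f','cx','cy')})
s=cam('side'); t=cam('top'); o=r.get_obs(); print(o['ee_pos'])
im=np.zeros((600,800,3),np.uint8)
im[:450,:450]=cv2.resize(c['pixels'][140:290,200:350][:,:,::-1],(450,450),interpolation=2)
im[:350,450:]=cv2.resize(s['pixels'][219:289,238:308][:,:,::-1],(350,350),interpolation=2)
cv2.imwrite('pics/w5c.png',im)
E
```

```text
t: 8.43
ee_pos: [0.5511, 0.1615, 0.0674]
ee_rot: [-2.477, -1.93, 0.006]
contact_force: [-0.5, -0.3, -0.7]
gripper_width: 0.022
gripper_force: 30.0
[0.55284928 0.16198037 0.06947222]
```

View pics/w5c.png

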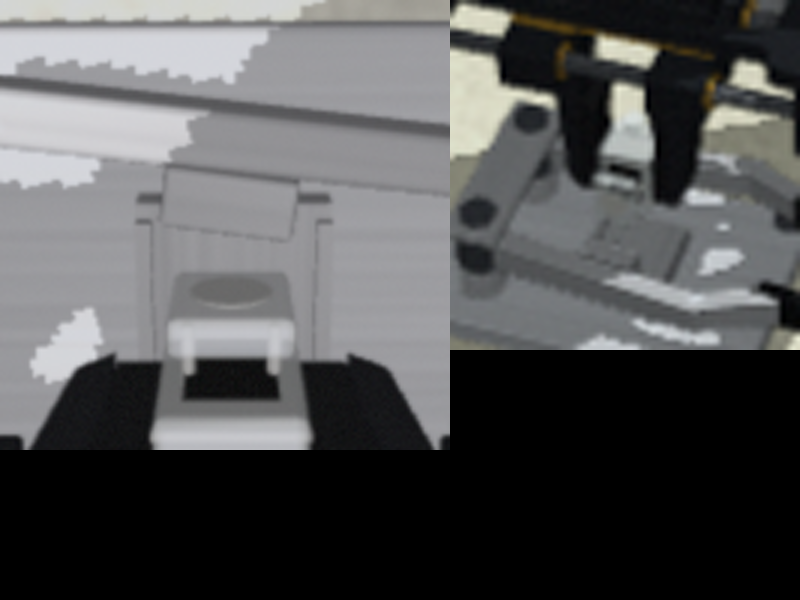

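The crop shows the cap (x mid 232) centred over the lips (mid 235). The cap's outer top edge is at y≈322, the left jaw's front edge at y≈225–240, and the nest's far edge at y≈197.

Run:
```python
from h import *
c=dict(np.load('w5.npz')); f=lambda x,y:np.array((200+x/3,140+y/3))
o=r.get_obs(); T=R.from_rotvec(o['ee_rot']).as_matrix(); e=o['ee_pos']; e=np.array([e[0],e[1],e[2]])
t=lambda p:(T.T@(p-e)*1000).round(1)
print(e,t(c['o']))
for n,xy,z in(('lipL',(152,260),.023),('lipR',(318,260),.023),('far',(146,197),.023),('far',(322,197),.023),('jaw31',(230,232),.031),('jaw43',(230,232),.043),('capT',(232,320),e[2]+.0008),('capB',(232,272),e[2]-.0212)):
    print(n,t(atz(c,*f(*xy),z)),pt(c,*f(*xy).round()).round(4))
for y in range(180,345,6): print(y,t(pt(c,*f(232,y).round())),pt(c,*f(232,y).round())[2].round(4))
```

```text
[0.55284928 0.16198037 0.06947222] [  75.3   -1.6 -130.3]
lipL [ 14.6 -16.9  46.5] [0.54   0.1798 0.0222]
lipR [14.6 14.3 46.5] [0.5703 0.173  0.0244]
far [ 26.9 -17.7  46.5] [0.5414 0.1906 0.0169]
far [26.9 14.7 46.5] [0.5736 0.1825 0.0168]
jaw31 [22.6 -2.2 38.5] [0.5576 0.1889 0.0454]
jaw43 [26.4 -2.2 26.5] [0.5576 0.1889 0.0454]
capT [21.9 -1.8 -0.8] [0.5567 0.1849 0.0737]
capB [21.2 -1.8 21.2] [0.5566 0.185  0.0544]
180 [35.9 -2.  23.8] 0.0457
186 [34.7 -2.  24.4] 0.045
192 [34.1 -2.  23.1] 0.0464
198 [32.6 -2.  25. ] 0.0445
204 [31.7 -2.  24.7] 0.0448
210 [31.  -2.  23.5] 0.046
216 [30.  -2.  23.6] 0.0459
222 [28.5 -2.  25.1] 0.0444
228 [27.5 -2.  24.9] 0.0446
234 [26.3 -2.  25.5] 0.0439
240 [17.9 -2.  48.6] 0.0209
246 [16.4 -2.  49.5] 0.02
252 [15.5 -2.  48.5] 0.021
258 [14.4 -2.  48.3] 0.0212
264 [12.8 -2.  49.3] 0.0202
270 [11.6 -2.  49.4] 0.0201
276 [23.5 -2.  12.9] 0.0566
282 [23.2 -1.9 11.1] 0.0584
288 [23.6 -1.9  7.5] 0.0619
294 [23.7 -1.9  4.7] 0.0648
300 [23.7 -1.9  2.4] 0.0671
306 [23.3 -1.9  1.1] 0.0683
312 [23.4 -1.9 -1.4] 0.0708
318 [23.4 -1.9 -3.7] 0.0732
324 [23.1 -1.9 -5.1] 0.0746
330 [22.3 -1.9 -5.2] 0.0747
336 [21.  -1.9 -4.3] 0.0738
342 [20.1 -1.9 -4.2] 0.0737
```

```bash
python3 -m crank '{"rotation":[[0,0,0],[0,0,0],[0,0,0],[0,0,0],[0,0,0]],"slide":[[-0.7,0.4,10],[0,0,11],[0,0,5],[0,0,3],[0,0,0]],"fingers":[220,220,220,220,220]}'; python3 -m crank '{"rotation":[[0,0,0],[0,0,0]],"slide":[[0,0,1.5],[0,0,0]],"fingers":[220,220]}'
python3 - <<'E'
from h import *
c=cam('wrist'); C=cloud(c); o=r.get_obs(); T=R.from_rotvec(o['ee_rot']).as_matrix(); print(o['ee_pos'],o['contact_force'])
for v in range(190,262,3): 
    p=C[v,277]; print(v,((p-o['ee_pos'])@T*1000).round(1),p[2].round(4))
cv2.imwrite('pics/w6c.png',cv2.resize(c['pixels'][140:290,180:370][:,:,::-1],None,fx=4,fy=4,interpolation=2))
E
```

```text
t: 9.2
ee_pos: [0.5531, 0.1612, 0.0405]
ee_rot: [2.478, 1.931, 0.0]
contact_force: [-0.7, -0.8, -1.3]
gripper_width: 0.0214
gripper_force: 30.0
t: 9.45
ee_pos: [0.5534, 0.1612, 0.0402]
ee_rot: [2.478, 1.93, 0.001]
contact_force: [-2.2, -0.9, 6.8]
gripper_width: 0.0217
gripper_force: 30.0
[0.55337962 0.16122265 0.04014227] [-4.40136994 -0.5958493   6.03987627]
190 [46.5 -0.3  0.3] 0.0399
193 [45.9 -0.4 -2.7] 0.0429
196 [44.9 -0.4 -3.6] 0.0438
199 [43.7 -0.4 -3.8] 0.044
202 [42.4 -0.4 -3.5] 0.0436
205 [41.1 -0.4 -3.4] 0.0435
208 [39.8 -0.3 -3.1] 0.0432
211 [38.5 -0.3 -3.2] 0.0433
214 [37.2 -0.3 -3. ] 0.0431
217 [36.7 -0.4 -5.5] 0.0456
220 [35.8 -0.4 -6.6] 0.0467
223 [34.  -0.3 -5. ] 0.0451
226 [33.2 -0.4 -6.5] 0.0466
229 [31.9 -0.3 -6.2] 0.0464
232 [30.2 -0.3 -5.2] 0.0453
235 [28.7 -0.3 -4.6] 0.0447
238 [27.6 -0.3 -5.2] 0.0453
241 [24.4 -0.3 -0.5] 0.0406
244 [24.3 -0.3 -3.6] 0.0437
247 [24.1 -0.3 -6.5] 0.0466
250 [22.5 -0.3 -5.6] 0.0458
253 [21.8 -0.3 -7.2] 0.0474
256 [20.1 -0.3 -6.3] 0.0465
259 [11.7 -0.3  9.2] 0.0309
```

View pics/w6c.png

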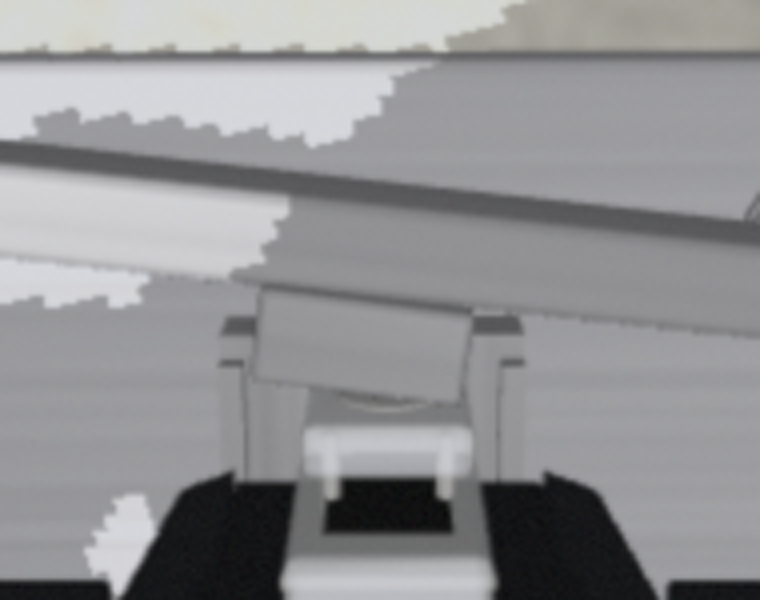

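The housing touches the floor (6 N). The cap mid (x≈388) is about 2 mm toward the pins relative to the nest mid (372). The gap to the left jaw is about 3 mm. I'll shift it 2 mm, set it down and release.

```bash
python3 -m crank '{"rotation":[[0,0,0],[0,0,0],[0,0,0],[0,0,0]],"slide":[[0,0,-2],[0,-2,0],[0,0,1.2],[0,0,0]],"fingers":[220,220,220,220]}'; python3 -m crank '{"rotation":[[0,0,0],[0,0,0],[0,0,0],[0,0,0]],"slide":[[0,0,0.4],[0,0,0],[0,0,0],[0,0,0]],"fingers":[220,170,166,166]}'
python3 -m crank '{"rotation":[[0,0,0],[0,0,0],[0,0,0],[0,0,0]],"slide":[[0,0,-10],[0,0,-30],[0,0,-40],[0,0,0]],"fingers":[166,166,166,100]}'
python3 - <<'E'
from h import *
c=cam('wrist'); np.savez('w7.npz',**{k:c[k] for k in('z_map','R','o','f','cx','cy')}); save(c,'w7f.png')
cv2.imwrite('pics/w7.png',cv2.resize(c['pixels'][100:325,80:380][:,:,::-1],None,fx=2.6,fy=2.6,interpolation=2))
E
```

```text
t: 10.0
ee_pos: [0.5509, 0.1617, 0.0401]
ee_rot: [-2.478, -1.93, 0.001]
contact_force: [-2.6, 0.3, 4.2]
gripper_width: 0.0215
gripper_force: 30.0
t: 10.5
ee_pos: [0.5509, 0.1616, 0.0391]
ee_rot: [-2.478, -1.93, 0.001]
contact_force: [-0.7, 0.4, -0.8]
gripper_width: 0.0304
gripper_force: 0.0
t: 11.0
ee_pos: [0.5543, 0.1624, 0.1241]
ee_rot: [2.476, 1.928, 0.012]
contact_force: [-0.2, 0.5, 0.1]
gripper_width: 0.0383
gripper_force: 0.0
```

View pics/w7.png

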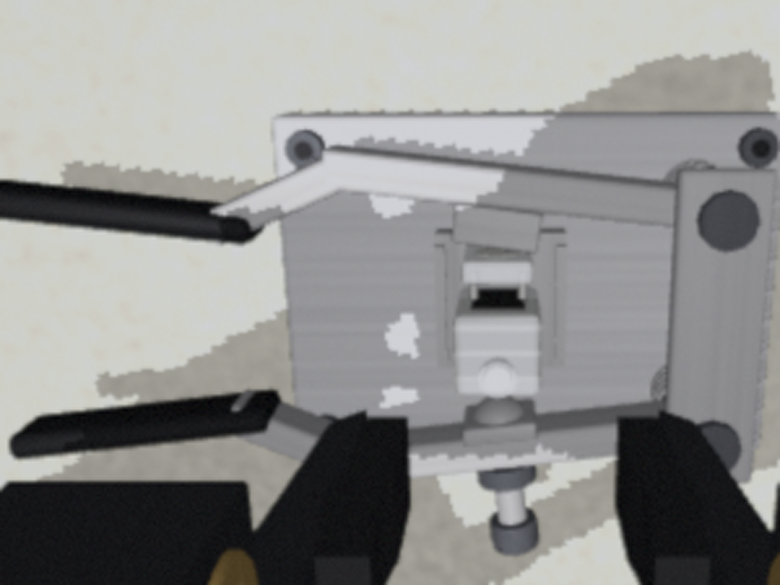

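The housing stands freely in the nest: block at (497,345), lips at 445 and 557, left jaw at (497,232), ball at (500,412). Next I'll move over the grips, turned 90°.

```bash
python3 -m crank '{"rotation":[[0,0,0],[0,0,0],[0,0,0],[0,0,-10],[0,0,-10],[0,0,-10],[0,0,-10],[0,0,-10],[0,0,-10],[0,0,-10],[0,0,-10],[0,0,-10],[0,0,0],[0,0,0]],"slide":[[1,-34,-10],[1,-34,-10],[1,-34,-10],[0,0,0],[0,0,0],[0,0,0],[0,0,0],[0,0,0],[0,0,0],[0,0,0],[0,0,0],[0,0,0],[0,0,0],[0,0,0]],"fingers":[100,50,0,0,0,0,0,0,0,0,0,0,0,0]}'
python3 - <<'E'
from h import *
c=cam('wrist'); o=r.get_obs(); T=R.from_rotvec(o['ee_rot']).as_matrix(); print(o['ee_pos'],np.degrees(np.arctan2(T[1,1],T[0,1])))
C=(cloud(c)-o['ee_pos'])@T*1000; Z=cloud(c)[:,:,2]
g=c['pixels'].astype(int).sum(2)
m=(g<200)&(Z>.03)&(Z<.055)&(abs(C[:,:,1])<60)&(abs(C[:,:,0])<80)
n,l,st,ce=cv2.connectedComponentsWithStats(m.astype(np.uint8))
for i in range(1,n):
    if st[i,4]>150:
        q=C[l==i]; print(st[i].tolist(),'x',np.percentile(q[:,0],[1,99]).round(1),'z',np.median(Z[l==i]).round(4))
        for x in(-30,-15,0,15,30):
            y=q[abs(q[:,0]-x)<2][:,1]
            if len(y)>3: print(x,y.min().round(1),y.max().round(1))
save(c,'w8.png')
E
```

```text
t: 12.8
ee_pos: [0.4524, 0.1893, 0.1486]
ee_rot: [-0.392, -3.116, 0.001]
contact_force: [0.2, -0.6, -0.2]
gripper_width: 0.0882
gripper_force: 0.0
[0.45250364 0.18936049 0.14883613] 75.70222821095709
[309, 177, 23, 92, 1041] x [-36.8  31.2] z 0.0449
-30 25.2 33.6
-15 27.2 35.4
0 28.8 37.0
15 30.5 37.7
30 32.0 39.5
[231, 178, 23, 91, 1007] x [-37.3  30.8] z 0.0449
-30 -27.0 -19.5
-15 -28.8 -21.6
0 -30.7 -23.3
15 -32.3 -25.2
30 -33.2 -27.0
```

View pics/w8.png

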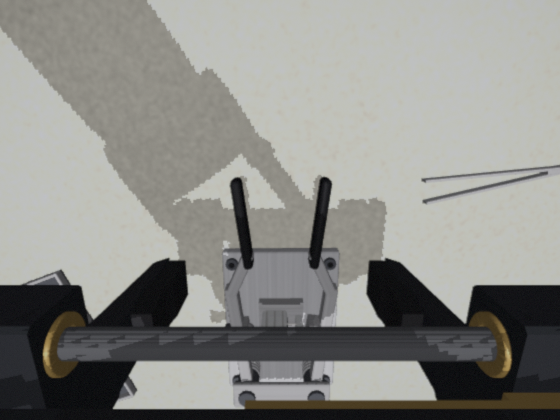

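The grips sit between the fingers at (242,222) and (320,222). Their centre is about 2.8 mm to tool +y and 3 mm to tool -x. I'll correct that and descend.

```bash
python3 -m crank '{"rotation":[[0,0,0],[0,0,0],[0,0,0],[0,0,0],[0,0,0],[0,0,0]],"slide":[[-3,2.6,0],[0,0,35],[0,0,35],[0,0,30],[0,0,15],[0,0,0]],"fingers":[0,0,0,0,0,0]}'
python3 - <<'E'
from h import *
c=cam('wrist'); o=r.get_obs(); T=R.from_rotvec(o['ee_rot']).as_matrix(); print(o['ee_pos'])
W=cloud(c);C=(W-o['ee_pos'])@T*1000; Z=W[:,:,2]
for x in (10,0,-10):
    for v in range(150,330,3):
        row=C[v]; k=(abs(row[:,0]-x)<1.2)&(c['pixels'][v].astype(int).sum(1)<200)&(abs(row[:,1])<70)
        if k.sum()>4: 
            u=np.where(k)[0]; s=np.split(u,np.where(np.diff(u)>2)[0]+1); print(x,v,[(int(a[0]),int(a[-1]),row[a[0],1].round(1),row[a[-1],1].round(1),Z[v,a].mean().round(3)) for a in s if len(a)>3])
save(c,'w9.png')
E
```

```text
t: 13.6
ee_pos: [0.4558, 0.1911, 0.0335]
ee_rot: [-0.388, -3.116, 0.002]
contact_force: [-0.5, -0.4, 0.1]
gripper_width: 0.0879
gripper_force: 0.0
[0.45675029 0.19141651 0.03461513]
10 261 [(167, 184, np.float64(-52.4), np.float64(-45.1), np.float64(0.021)), (370, 385, np.float64(44.2), np.float64(51.0), np.float64(0.021))]
10 264 [(166, 184, np.float64(-52.0), np.float64(-44.6), np.float64(0.024)), (370, 388, np.float64(43.7), np.float64(50.9), np.float64(0.024))]
10 267 [(163, 183, np.float64(-52.4), np.float64(-44.4), np.float64(0.027)), (371, 390, np.float64(43.7), np.float64(50.9), np.float64(0.027))]
10 270 [(160, 180, np.float64(-52.5), np.float64(-44.6), np.float64(0.031)), (373, 393, np.float64(43.1), np.float64(51.1), np.float64(0.031))]
10 273 [(158, 178, np.float64(-52.4), np.float64(-44.6), np.float64(0.033)), (374, 394, np.float64(43.3), np.float64(50.7), np.float64(0.033))]
10 276 [(156, 177, np.float64(-52.1), np.float64(-44.4), np.float64(0.036)), (376, 396, np.float64(43.4), np.float64(50.9), np.float64(0.036))]
10 279 [(153, 175, np.float64(-52.5), np.float64(-44.6
[... 3315 characters left out ...]
at64(-26.0), np.float64(0.044)), (338, 345, np.float64(25.5), np.float64(28.0), np.float64(0.044)), (380, 384, np.float64(43.7), np.float64(44.6), np.float64(0.043))]
0 309 [(199, 214, np.float64(-33.0), np.float64(-26.8), np.float64(0.045)), (340, 355, np.float64(26.1), np.float64(32.3), np.float64(0.045)), (383, 387, np.float64(44.3), np.float64(44.9), np.float64(0.045))]
0 312 [(165, 168, np.float64(-46.3), np.float64(-45.2), np.float64(0.047)), (386, 389, np.float64(44.8), np.float64(45.1), np.float64(0.048))]
0 315 []
0 318 [(161, 164, np.float64(-46.0), np.float64(-45.8), np.float64(0.052))]
0 321 []
0 324 []
-10 324 [(217, 221, np.float64(-26.2), np.float64(-24.9), np.float64(0.043))]
```

View pics/w9.png

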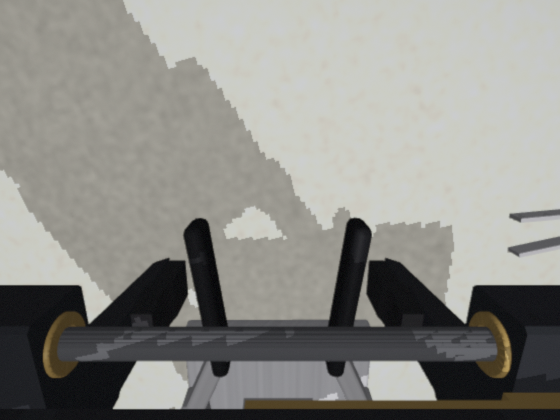

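The grips, at (205,295) and (350,295), are centred between the fingers with about 11 mm each side. I'll start closing in stages.

```bash
S() { :; }
python3 -m crank '{"rotation":[[0,0,0],[0,0,0],[0,0,0],[0,0,0],[0,0,0],[0,0,0]],"slide":[[0,0,0],[0,0,0],[0,0,0],[0,0,0],[0,0,0],[0,0,0]],"fingers":[40,60,80,100,115,115]}'
python3 -m crank '{"rotation":[[0,0,0],[0,0,0],[0,0,0]],"slide":[[0,0,0],[0,0,0],[0,0,0]],"fingers":[125,130,130]}'
python3 -m crank '{"rotation":[[0,0,0],[0,0,0],[0,0,0]],"slide":[[0,0,0],[0,0,0],[0,0,0]],"fingers":[135,140,140]}'
python3 -m crank '{"rotation":[[0,0,0],[0,0,0],[0,0,0]],"slide":[[0,0,0],[0,0,0],[0,0,0]],"fingers":[145,148,148]}'
```

```text
t: 14.4
ee_pos: [0.4571, 0.1914, 0.0348]
ee_rot: [0.387, 3.116, 0.001]
contact_force: [1.6, -0.4, 1.8]
gripper_width: 0.0482
gripper_force: 1.8
t: 14.78
ee_pos: [0.4571, 0.1913, 0.0347]
ee_rot: [0.387, 3.117, 0.0]
contact_force: [2.6, -1.1, 3.2]
gripper_width: 0.0437
gripper_force: 3.8
t: 15.15
ee_pos: [0.4572, 0.1912, 0.0347]
ee_rot: [0.387, 3.116, 0.0]
contact_force: [4.2, -3.3, 3.8]
gripper_width: 0.04
gripper_force: 6.7
t: 15.52
ee_pos: [0.4572, 0.1911, 0.0347]
ee_rot: [0.387, 3.116, 0.0]
contact_force: [4.4, -3.6, 3.6]
gripper_width: 0.0369
gripper_force: 9.3
```

```bash
python3 -m crank '{"rotation":[[0,0,0],[0,0,0],[0,0,0]],"slide":[[0,0,0],[0,0,0],[0,0,0]],"fingers":[151,153,153]}'
python3 -m crank '{"rotation":[[0,0,0],[0,0,0],[0,0,0]],"slide":[[0,0,0],[0,0,0],[0,0,0]],"fingers":[156,158,158]}'
python3 -m crank '{"rotation":[[0,0,0],[0,0,0],[0,0,0]],"slide":[[0,0,0],[0,0,0],[0,0,0]],"fingers":[161,163,163]}'
```

```text
t: 15.9
ee_pos: [0.4573, 0.1911, 0.0347]
ee_rot: [0.387, 3.116, 0.0]
contact_force: [3.9, -3.6, 3.8]
gripper_width: 0.0353
gripper_force: 10.5
t: 16.27
ee_pos: [0.4573, 0.1911, 0.0347]
ee_rot: [0.387, 3.116, -0.0]
contact_force: [4.8, -3.8, 3.7]
gripper_width: 0.0336
gripper_force: 11.7
t: 16.65
ee_pos: [0.4574, 0.191, 0.0348]
ee_rot: [0.387, 3.116, -0.0]
contact_force: [4.9, -3.7, 3.0]
gripper_width: 0.0321
gripper_force: 12.1
```

```bash
python3 -m crank '{"rotation":[[0,0,0],[0,0,0]],"slide":[[0,0,0],[0,0,0]],"fingers":[166,166]}'
python3 -m crank '{"rotation":[[0,0,0],[0,0,0]],"slide":[[0,0,0],[0,0,0]],"fingers":[169,169]}'
python3 -m crank '{"rotation":[[0,0,0],[0,0,0]],"slide":[[0,0,0],[0,0,0]],"fingers":[172,172]}'
```

```text
t: 16.9
ee_pos: [0.4574, 0.191, 0.0348]
ee_rot: [0.387, 3.116, -0.0]
contact_force: [4.9, -4.4, 3.2]
gripper_width: 0.0309
gripper_force: 12.1
t: 17.15
ee_pos: [0.4575, 0.191, 0.0348]
ee_rot: [0.387, 3.116, -0.0]
contact_force: [5.1, -3.4, 2.8]
gripper_width: 0.03
gripper_force: 11.4
t: 17.4
ee_pos: [0.4575, 0.1911, 0.0347]
ee_rot: [0.387, 3.116, 0.0]
contact_force: [5.7, -4.1, 2.7]
gripper_width: 0.0288
gripper_force: 9.7
```

Past the peak, and the force is falling. I'll continue.

```bash
python3 -m crank '{"rotation":[[0,0,0],[0,0,0]],"slide":[[0,0,0],[0,0,0]],"fingers":[176,176]}'
python3 -m crank '{"rotation":[[0,0,0],[0,0,0]],"slide":[[0,0,0],[0,0,0]],"fingers":[180,180]}'
python3 -m crank '{"rotation":[[0,0,0],[0,0,0]],"slide":[[0,0,0],[0,0,0]],"fingers":[184,184]}'
```

```text
t: 17.65
ee_pos: [0.4576, 0.1912, 0.0347]
ee_rot: [0.387, 3.115, 0.001]
contact_force: [6.8, -3.0, 1.9]
gripper_width: 0.0275
gripper_force: 7.3
t: 17.9
ee_pos: [0.4578, 0.1913, 0.0347]
ee_rot: [0.387, 3.115, 0.001]
contact_force: [6.3, -3.1, 0.7]
gripper_width: 0.0263
gripper_force: 4.9
t: 18.15
ee_pos: [0.4567, 0.1914, 0.0344]
ee_rot: [0.387, 3.117, 0.0]
contact_force: [4.3, -1.6, 1.8]
gripper_width: 0.0246
gripper_force: 3.1
```

```bash
python3 -m crank '{"rotation":[[0,0,0],[0,0,0]],"slide":[[0,0,0],[0,0,0]],"fingers":[187,187]}'
python3 -m crank '{"rotation":[[0,0,0],[0,0,0]],"slide":[[0,0,0],[0,0,0]],"fingers":[189,189]}'
python3 -m crank '{"rotation":[[0,0,0],[0,0,0]],"slide":[[0,0,0],[0,0,0]],"fingers":[191,191]}'
```

```text
t: 18.4
ee_pos: [0.4568, 0.1915, 0.0344]
ee_rot: [0.387, 3.117, 0.001]
contact_force: [5.9, -0.2, 0.2]
gripper_width: 0.0237
gripper_force: 4.9
t: 18.65
ee_pos: [0.4568, 0.1915, 0.0344]
ee_rot: [0.387, 3.117, 0.001]
contact_force: [5.2, -0.7, 0.9]
gripper_width: 0.0229
gripper_force: 6.7
t: 18.9
ee_pos: [0.4569, 0.1916, 0.0344]
ee_rot: [0.387, 3.117, 0.001]
contact_force: [5.2, 0.6, 0.2]
gripper_width: 0.0223
gripper_force: 8.7
```

```bash
python3 -m crank '{"rotation":[[0,0,0],[0,0,0]],"slide":[[0,0,0],[0,0,0]],"fingers":[193,193]}'
python3 -m crank '{"rotation":[[0,0,0],[0,0,0]],"slide":[[0,0,0],[0,0,0]],"fingers":[194,194]}'
```

```text
t: 19.15
ee_pos: [0.457, 0.1916, 0.0344]
ee_rot: [0.387, 3.117, 0.001]
contact_force: [5.8, 1.0, 0.2]
gripper_width: 0.0219
gripper_force: 11.1
t: 19.4
ee_pos: [0.457, 0.1917, 0.0344]
ee_rot: [0.387, 3.116, 0.001]
contact_force: [6.0, -0.3, -1.0]
gripper_width: 0.0213
gripper_force: 12.3
```

Pressed firmly at 12 N. I'll hold for about 1.2 s, then release gently.

```bash
python3 -m crank '{"rotation":[[0,0,0],[0,0,0],[0,0,0],[0,0,0],[0,0,0],[0,0,0],[0,0,0],[0,0,0],[0,0,0]],"slide":[[0,0,0],[0,0,0],[0,0,0],[0,0,0],[0,0,0],[0,0,0],[0,0,0],[0,0,0],[0,0,0]],"fingers":[194,194,194,194,194,194,194,194,194]}'
python3 -m crank '{"rotation":[[0,0,0],[0,0,0],[0,0,0],[0,0,0],[0,0,0],[0,0,0],[0,0,0],[0,0,0],[0,0,0],[0,0,0]],"slide":[[0,0,0],[0,0,0],[0,0,0],[0,0,0],[0,0,0],[0,0,0],[0,0,0],[0,0,0],[0,0,0],[0,0,0]],"fingers":[185,170,150,130,110,90,70,40,0,0]}'
python3 -m crank '{"rotation":[[0,0,0],[0,0,0],[0,0,0],[0,0,0],[0,0,0],[0,0,0],[0,0,0]],"slide":[[0,0,0],[0,0,-10],[0,0,-30],[0,0,-40],[0,0,-40],[0,0,-20],[0,0,0]],"fingers":[0,0,0,0,0,0,0]}'
python3 - <<'E'
from h import *
s=cam('side'); t=cam('top'); im=np.zeros((600,800,3),np.uint8)
c=cam('wrist'); im[:450,:400]=cv2.resize(c['pixels'][160:385,200:400][:,:,::-1],(400,450),interpolation=2)
im[:400,400:]=cv2.resize(s['pixels'][209:289,228:308][:,:,::-1],(400,400),interpolation=2)
cv2.imwrite('pics/end.png',im)
E
```

```text
t: 20.52
ee_pos: [0.457, 0.1917, 0.0344]
ee_rot: [0.387, 3.116, 0.001]
contact_force: [5.9, -0.5, 0.8]
gripper_width: 0.0208
gripper_force: 12.3
t: 21.78
ee_pos: [0.4567, 0.1913, 0.0344]
ee_rot: [0.387, 3.117, 0.0]
contact_force: [0.1, 0.6, -0.1]
gripper_width: 0.0879
gripper_force: 0.0
t: 22.65
ee_pos: [0.4581, 0.1919, 0.1772]
ee_rot: [0.387, 3.113, 0.004]
contact_force: [-0.0, 0.1, 0.2]
gripper_width: 0.0884
gripper_force: 0.0
```

View pics/end.png

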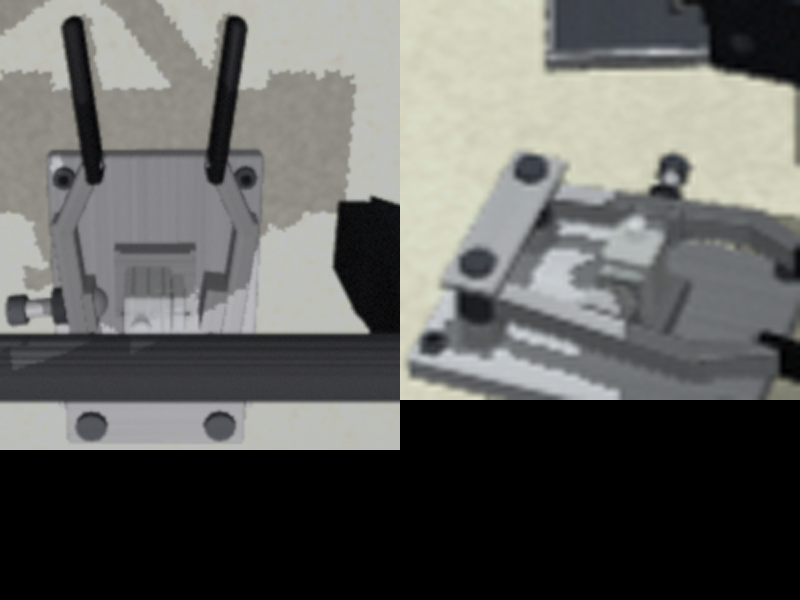

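The handles are open at (75,90) and (230,90). In the side view, the housing stands upright and shut in the nest at (635,250).

```bash
python3 -c "from plant import r; print(r.sign_off())"
```

```text
the job is handed in; nothing more can be done
None
```

The open housing was pressed shut: the catch gave at about 12 N per finger, and I held 12.3 N (about 29 N at the jaws) for just over a second. I then released the handles, which sprang open, left the housing standing closed in the nest, and handed the job in at about 23 s.

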